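# Set the glaze sieve over the tub

## Robot

A 6-joint arm with a two-finger parallel gripper is mounted at the origin on the work surface. World frame = base frame: x ahead of the robot, y to its left, z up, the work surface at z = 0. Lengths are in m, angles in rad, forces in N, time in s.
With the tool pointing down it reaches from about 0.375 to 0.9 m from the base axis. Payload 3.1 kg.
Tool frame: the origin (TCP) lies between the finger pads; the fingertips stand 22 mm ahead of it and the grasp point (between the pads) lies 3 mm ahead of it; z points along the fingers, y is the direction in which the jaws open and shut (so a half turn about z gives the same grasp; the last joint's range is limited). The gripper opens to 87 mm and grips with 3 to 60 N. Pads are 19 mm wide; open, the fingers measure 117 mm over their backs; the gripper's body (75 mm by 190 mm) begins 51 mm behind the grasp point.
Start: joints at [-1.351, 0.527, 1.433, -0, 1.181, -0.178], TCP at [0.242, -0.576, 0.245] pointing down, gripper open.
Joint ranges: [-3.08, 3.08], [-0.75, 2.2], [0.22, 2.44], [-1.43, 4.57], [0, 2.65], [-2.85, 2.85]. Speed limits (rad/s): [2.79, 2.79, 3.14, 3.14, 3.14, 3.14].

## Interface

Orientations are given as a unit quaternion [x, y, z, w].
In Python, from rig import get_obs, camera, get_calibration, hand_in, search_frame gives the robot as it stands.
- The arm moves only by the shell command python3 -m jog 'ROWS' [FORCE]. ROWS is JSON, a list of rows, each an object with "grip": the closure in counts, from 0 (fully open) to 255 (shut); "travel": the shift along the world's x, y, z in cm, a list of three; "twist": the turn about the world's z in degrees. A call has 1 to 8 rows; each row shifts and turns the commanded pose from where the row before left it; what a row does not reach is not made up. A row lasts 1/10 s, in which the tool goes at most 50 mm and 8.59 degrees, less where a joint would pass 70% of its speed; a pose out of reach is approached as far as the arm can. A call is refused whole if a number of a shift passes 5 or a number of a turn 8.59, either way. A call with a gripper value outside its range is refused whole. The fingers move at their own pace and stop on an object; FORCE is the grip in N (left out, the last holds). Time passes only in rows, so rows that do not move let the fingers close. It gives the time, the measured TCP pose, the force and the opening at its end, in the units of the state.
- get_obs(): the state, without advancing time (a new reading comes with each control period).
- camera(name): name is "scene" or "top"; returns the picture (420x560x3 uint8, red, green, blue); there is no depth.
- get_calibration(name): a dict with "fx", "fy", "cx", "cy" (pixels), "R" (3x3) and "t" (3): a world point X has camera coordinates R X + t. Camera axes: x right, y down, z forward; pixel columns grow to the right and rows downward; lengths in m; the calibration is good to about 2 mm. A picture is of the moment at which its call begins. get_calibration takes no time and is no camera call.
- hand_in(): hands the job in, once; it reports no verdict.
Trained networks look in the newest picture that a camera, given by its name, has taken for a name from the list of things; names that differ only in an ending like _2 or _b are one class to them, and where a whole thing is asked for, a point or a joint stands for the part that bears it (a point fixed in the world has none). Each returns a list of dicts, best first, with "p" (0 to 1); they miss things now and then, are a little off and sometimes report something else, mostly with a low value. They report only what shows in the picture. A call takes as long as a camera call. They do not tell look-alikes from the thing itself.
- search_frame(target, camera): "at" ([x, y, z] in m, in world coordinates, good to about 4 mm: the middle of the surface that is visible of it).
The state is a dict: "time": time; "q": joint angles; "joint_velocities": joint speeds; "joint_torque": joint torques, N m; "position": TCP position; "tool_rot": TCP orientation; "ft_force": force on the tool from outside, world axes, zero at the start; "moment": the same for the moment, N m; "grip_width": finger opening in m.
Only numpy, scipy, OpenCV 4.12 (cv2) and the standard library are available. Lean on these libraries where they do the work, as an engineer would, in place of code of your own. Each camera call takes 0.05 s, during which the arm holds its last target. There are 200 camera calls.

## Task

Lift the larger of the two sieves off its peg on the sloping rack and set it gently, right way up, in the mouth of the tub, ready for straining glaze: hoop inside the mouth, handle and lug both resting on the rim, the sieve level. Then let go of it. Do not drop it, leave the tub standing where it is, the other two tools hanging on the rack and everything else on the bench undisturbed.

Things in the scene. Friction and masses are not known exactly. Their poses are not given: they have to be found in the camera images.
- sieve: The larger of two white plastic mesh sieves, 0.15 to 0.23 kg, hung on one of three pegs (varies). Origin: on the hole's axis, level with the hoop's underside. x: from hoop along the handle to its end; z: out of the hoop's open side, up in use. Hoop 114 mm across, 40 mm high (z 0 to 40), mesh on its underside, centre at x -175 mm. Hung: x points up the rack's slope, hoop's underside on the slats.
- sieve_grip (a point): Point in the middle of the sieve's straight handle, which is 22 mm wide (y) and 14 mm thick (z 24 to 38 mm in the sieve's frame), 118 mm from the hoop's centre, 57 mm from the hole; plain handle runs 40 mm either way. Hung, the handle's back stands 24 mm clear of the slats' front and no slat lies behind this point. With the sieve on the tub it lies outside the rim. Axes as sieve.
- sieve_hoop (a point): Centre of the sieve's hoop, at the level of the undersides of handle and lug (24 mm above the hoop's underside). When the sieve is in place this point lies at the centre of the tub's mouth, level with its rim.
- sieve_lug (a point): End of the flat rest lug opposite the handle, at its underside: 98 mm from the hoop's centre. The lug is 24 mm wide and 7 mm thick; its underside is level with the handle's, 24 mm above the hoop's underside.
- sieve_eye (a point): Centre of the 16 mm hanging hole at the handle's back face; the eye around it is 34 x 34 mm and 14 mm thick. The peg passes through it.
- rack_peg1 (a point): Root of the middle peg, on the face. Pegs are round wood, 10 mm thick, stick out 55 mm square to the face, so they point up at 35 degrees above level towards the rack's front. A hung sieve comes free when moved 35 mm or more along the peg. Axes as rack.
- rack: Wooden A-frame tool rack, fixed, 380 mm wide, 280 mm high. Origin: middle of the front foot of its sloping slatted face, on the bench; x level from front to back, y along its width, z up. The face rises from there at 55 degrees from level towards +x. Three pegs stand square to the face, 300 mm up the slope at y -120, 0 and 120 mm.
- tub: Empty round plastic tub standing on the bench, loose, 0.5 to 0.85 kg, 120 mm high, 158 mm in outside diameter at the rim tapering to 128 mm at the foot, wall 4 mm (mouth 150 mm inside). Origin: centre of its underside.
- tub_rim (a point): Centre of the tub's mouth at the height of the rim, 120 mm above the bench.
- small_sieve: The smaller sieve of the same make, hoop 76 mm in diameter and 34 mm high, hung on another peg; to be left hanging. Origin on the axis of its hole at the level of the hoop's underside, axes as for the larger sieve; hoop centre at x = -150 mm.
- paddle: Wooden clay paddle, 14 mm thick, blade 126 x 78 mm, hung by its handle on the third peg, flat on the slats; to be left hanging. Origin on the axis of its hole, on its back face; x along the handle towards its end.
- spray: Spray bottle, 234 mm high, 72 mm in diameter, standing; origin under its centre.
- ring: Fired clay ring lying flat, 74 mm across, 24 mm high; origin under its centre.
- vase: Small unglazed clay vase, 80 mm in diameter, 95 mm high, standing; origin under its centre.
- brush: Brush lying on the bench; origin under its middle.
Things that resemble listed ones, but are neither listed nor needed, are in the scene too. Of the things shaped like the tub, the red one is meant.

How it is judged:
On the way:
1. the larger sieve is lifted off its peg and clear of the rack (distance of sieve from where it was at the start of the episode above 0.06 m and contact force between sieve and rack below 0.05 N and height (world z) of sieve_hoop above 0.1 m and contact force between sieve and tub below 0.05 N), for 0.2 s.
At the end, for the whole second after the job is handed in: Larger sieve at rest on the tub, level within 0.10 rad, hoop centred within 22 mm, handle and lug undersides within 6 mm of rim height; tub upright, within 40 mm of its start; small sieve and paddle within 30 mm, brush 50 mm, spray, ring, vase within 40 mm of theirs (angle between sieve's own z axis and vertical below 0.1 rad and horizontal distance between sieve_hoop and tub_rim below 0.022 m and z of sieve_hoop in the frame of tub_rim between -0.006 and 0.006 m and contact force between sieve and tub above 0.3 N and linear speed of sieve below 0.02 m/s and angle between tub's own z axis and vertical below 0.06 rad and distance of each of tub, spray, ring, vase from where it was at the start of the episode below 0.04 m and distance of each of small_sieve, paddle from where it was at the start of the episode below 0.03 m and distance of brush from where it was at the start of the episode below 0.05 m); the robot touches nothing.
It fails at once if the larger sieve is dropped (moves faster than 0.6 m/s with no finger on it) (contact force between the fingers and sieve below 0.05 N and linear speed of sieve above 0.6 m/s).
It fails at once if the sieve is pushed or banged on the tub with more than 60 N (contact force between sieve and tub above 60 N).
It fails at once if the smaller sieve or the paddle is knocked from its place (moved 60 mm) (distance of any of small_sieve, paddle from where it was at the start of the episode above 0.06 m).
It fails at once if the tub is pushed 60 mm or tipped over 0.3 rad (distance of tub from where it was at the start of the episode above 0.06 m or angle between tub's own z axis and vertical above 0.3 rad).
It also fails if it takes over 58 s, if anything falls off the work surface, if the arm or the gripper's body presses on something with over 40 N, if the wrist force passes 120 N, or if a joint passes its speed limit or range.

## Working session

There is one attempt and no reset: what is moved stays moved. The work goes in short steps, Python scripts to look and compute and a shell command to move; the robot and the scene stay as the last step left them, time stands still between calls to the robot, and variables do not carry over. Pictures are saved under pics/ and viewed, about 8 in all and at most 12, crops included, and the job is handed in when it is done.

```bash
mkdir -p pics; ls
python3 - <<'E'
from rig import *
import cv2
for n in("scene","top"):
    im=camera(n); cv2.imwrite(f"pics/{n}0.png",im[:,:,::-1])
    c=get_calibration(n); print(n,c)
    for t in("sieve","sieve_hoop","sieve_grip","sieve_eye","sieve_lug","small_sieve","rack","rack_peg1","tub","tub_rim","paddle","spray","vase","ring","brush"):
        try:print(t,[([round(v,3) for v in d["at"]],round(d["p"],2)) for d in search_frame(t,n)])
        except Exception as e:print(t,e)
print(get_obs())
E
```

```text
pics
scene {'fx': 419.28900913810435, 'fy': 419.28900913810435, 'cx': 277.33349707922827, 'cy': 207.62960729383423, 'R': array([[ 0.57260729,  0.81969337,  0.01495572],
       [ 0.55922415, -0.37718359, -0.73824175],
       [-0.59949082,  0.43108621, -0.6743704 ]]), 't': array([-0.19017153, -0.19585565,  1.7433116 ])}
sieve [([0.584, 0.036, 0.152], 0.62)]
sieve_hoop [([0.588, 0.038, 0.154], 0.58), ([0.376, -0.05, 0.026], 0.57)]
sieve_grip [([0.584, 0.041, 0.152], 0.96)]
sieve_eye [([0.585, 0.035, 0.15], 0.68)]
sieve_lug [([0.584, 0.037, 0.147], 0.69)]
small_sieve [([0.591, 0.171, 0.183], 0.72)]
rack [([0.692, 0.108, 0.121], 0.85), ([0.603, 0.29, 0.187], 0.25)]
rack_peg1 [([0.695, 0.11, 0.115], 0.65)]
tub [([0.424, -0.399, 0.071], 0.74), ([0.447, -0.639, 0.071], 0.73), ([0.224, -0.432, 0.076], 0.67), ([0.419, -0.214, 0.072], 0.66)]
tub_rim [([0.426, -0.402, 0.073], 0.88), ([0.42, -0.209, 0.072], 0.83), ([0.22, -0.43, 0.079], 0.61), ([0.444, -0.636, 0.07], 0.6), ([0.694, 0.107, 0.119], 0.38)]
paddle [([0.603, 0.289, 0.186], 0.64), ([0.696, 0.108, 0.113], 0.62)]
spray [([0.649, -0.487, 
[... 1371 characters left out ...]
.4)]
brush []
{'time': 1.6, 'q': array([-1.35148649e+00,  5.27491321e-01,  1.43271764e+00, -4.72198933e-06,
        1.18139238e+00, -1.78476826e-01]), 'joint_velocities': array([ 0.00012108, -0.00042919, -0.00144267, -0.00223369,  0.00053076,
       -0.0001065 ]), 'joint_torque': array([-1.84664787e-03, -4.40010452e+01, -1.76979661e+01,  6.32357039e-02,
        5.05417830e-02, -1.33033041e-05]), 'position': array([ 0.24214452, -0.57615441,  0.24454811]), 'tool_rot': array([ 9.80285662e-01,  1.97585477e-01, -2.27242455e-06, -4.29657049e-06]), 'ft_force': array([-0.12215284, -0.36866092,  0.61466155]), 'moment': array([-0.00279126, -0.05758783, -0.03116908]), 'grip_width': 0.08707705478714028}
```

View pics/scene0.png

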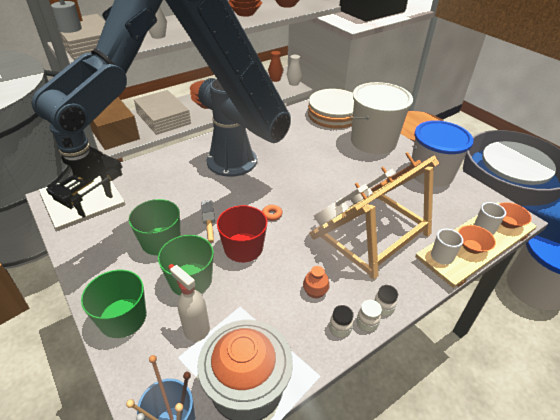

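View pics/top0.png

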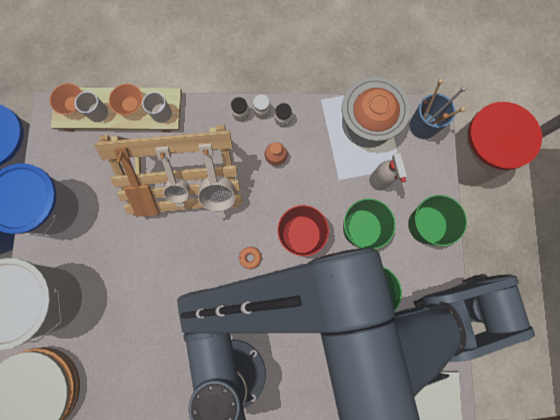

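The scene view shows the rack at about (375,210), the red tub at (243,232), and green look-alike tubs at (155,227), (186,263) and (115,303). In the top view, the paddle is at (138,185), the small sieve at (175,185), the large sieve at (215,190) and the red tub at (303,231). I'll confirm these in an enlarged crop.

Run:
```python
import cv2,numpy as np
a=cv2.imread("pics/top0.png")[120:225,90:250]
b=cv2.imread("pics/scene0.png")[145:275,300:445]
cv2.imwrite("pics/c1.png",cv2.resize(a,None,fx=5,fy=5,interpolation=cv2.INTER_CUBIC))
cv2.imwrite("pics/c2.png",cv2.resize(b,None,fx=4.5,fy=4.5,interpolation=cv2.INTER_CUBIC))
```

```text
(no output)
```

View pics/c1.png

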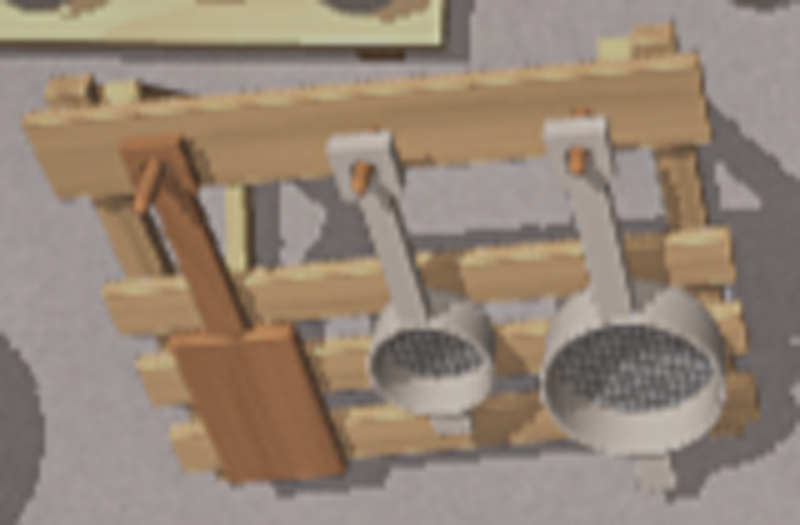

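View pics/c2.png

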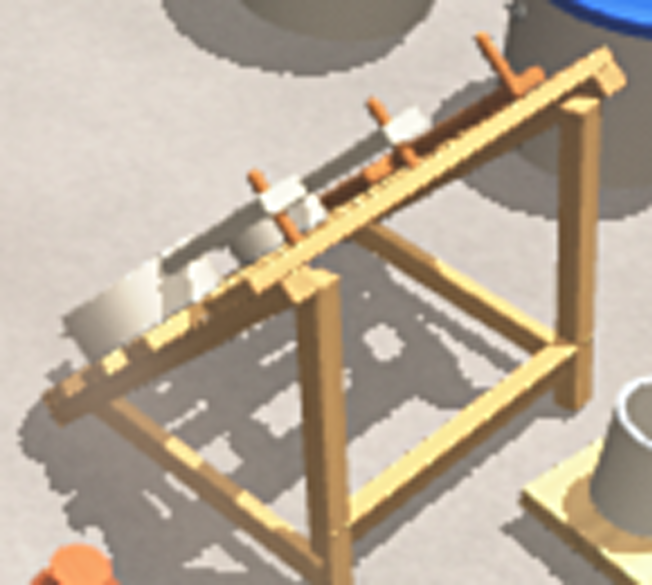

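```bash
cat > h.py <<'E'
import numpy as np
from rig import *
from scipy.optimize import least_squares
def proj(n,X):
    c=get_calibration(n);P=np.atleast_2d(X)@c["R"].T+c["t"]
    return np.c_[c["fx"]*P[:,0]/P[:,2]+c["cx"],c["fy"]*P[:,1]/P[:,2]+c["cy"]]
def ray(n,u,v,z):
    c=get_calibration(n);d=c["R"].T@np.array([(u-c["cx"])/c["fx"],(v-c["cy"])/c["fy"],1]);o=-c["R"].T@c["t"]
    return o+d*(z-o[2])/d[2]
S=np.radians(55);up=np.array([np.cos(S),0,np.sin(S)]);nr=np.array([-np.sin(S),0,np.cos(S)]);Y=np.array([0,1.,0])
def rw(p,L): # rack->world
    c,s=np.cos(p[2]),np.sin(p[2]);return np.atleast_2d(L)@np.array([[c,s,0],[-s,c,0],[0,0,1]])+[p[0],p[1],0]
E
python3 - <<'E'
from h import *
import cv2
T=lambda u,v:(90+u/5,120+v/5); Sc=lambda u,v:(300+u/4.5,145+v/4.5)
tips=[.3*up+.055*nr+y*Y for y in(.12,0,-.12)]
top=np.array([T(143,206),T(360,190),T(576,170)]);sc=np.array([Sc(484,42),Sc(375,103),Sc(255,177)])
f=lambda p:np.r_[(proj("top",rw(p,tips))-top).ravel(),(proj("scene",rw(p,tips))-sc).ravel()]
r=least_squares(f,[.5,.15,.1]);p=r.x;print("rack",p,np.degrees(p[2]),r.fun.round(1))
# sieve in-plane: origin (s,y) on face + angle about normal
def sv(q,x,y,z):
    a=q[2];X=up*np.cos(a)+Y*np.sin(a);Yy=-up*np.sin(a)+Y*np.cos(a) 
    # sieve y: z x x
    Yy=np.cross(nr,X);return rw(p,q[0]*up+q[1]*Y+X*x+Yy*y+nr*z)[0]
obs=[("top",(-.273,0,.031),T(655,488)),("top",(-.11,0,.038),T(617,300)),("top",(-.03,0,.038),T(588,190)),("scene",(.017,0,.038),Sc(303,190))]
g=lambda q:np.concatenate([proj(n,sv(q,*L))[0]-o for n,L,o in obs])
r=least_squares(g,[.3,-.12,0]);q=r.x;print("sieve",q,np.degrees(q[2]),r.fun.round(1))
for n,L in dict(eye=(0,0,.031),grip=(-.057,0,.031),g2=(-.04,0,.031),hoop=(-.175,0,.024)).items():print(n,sv(q,*L).round(4))
X=sv(q,1,0,0)-sv(q,0,0,0);print("handle yaw",np.degrees(np.arctan2(X[1],X[0])),"pegdir",rw([0,0,p[2]],nr)[0].round(3), "tip",rw(p,tips).round(3).tolist())
# tub
for n in("top","scene"):
    im=cv2.imread(f"pics/{n}0.png").astype(int);B,G,R=im[...,0],im[...,1],im[...,2]
    m=((R>90)&(R>2.2*G)&(R>2.2*B)).astype(np.uint8)
    k,l,st,c=cv2.connectedComponentsWithStats(m)
    for i in range(1,k):
        if st[i,4]>300:print(n,st[i],c[i].round(1))
im=cv2.imread("pics/top0.png")
c=cv2.resize(im[195:270,265:345],None,fx=5,fy=5,interpolation=cv2.INTER_CUBIC)
im=cv2.imread("pics/scene0.png")
d=cv2.resize(im[195:270,205:280],None,fx=5,fy=5,interpolation=cv2.INTER_CUBIC)
cv2.imwrite("pics/c3.png",np.hstack([c,d]))
E
```

```text
rack [0.49378734 0.16712695 0.09665218] 5.5377622331724 [-0.6 -1.  -0.3 -1.4  0.1 -1.  -0.8 -1.6 -0.9 -0.6 -1.  -1. ]
sieve [ 0.2999576  -0.11531433  0.02444605] 1.4006554297701166 [ 0.8 -1.6 -1.5 -0.5 -1.3  0.1 -4.  -1.7]
eye [0.6509 0.0665 0.2635]
grip [0.6185 0.062  0.2168]
g2 [0.6282 0.0633 0.2307]
hoop [0.5571 0.0531 0.1162]
handle yaw 7.97873913542242 pegdir [-0.815 -0.079  0.574] tip [[0.609, 0.299, 0.277], [0.62, 0.179, 0.277], [0.632, 0.06, 0.277]]
top [ 470  102   72   67 3716] [505.7 134.9]
top [ 278  206   51   50 1593] [304.7 232.4]
scene [ 217  205   50   57 2128] [241.9 231.4]
```

View pics/c3.png

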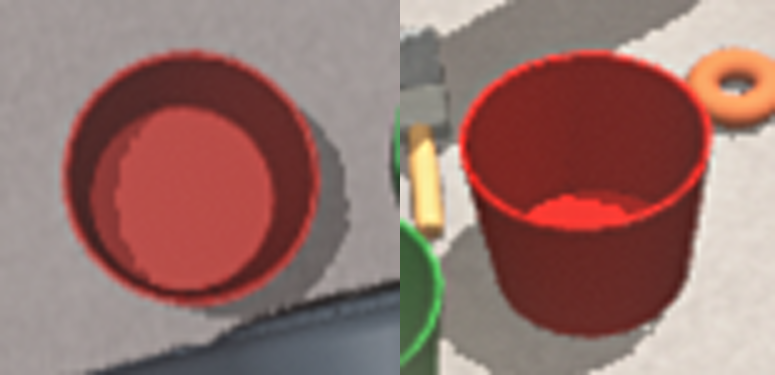

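Run:
```python
from h import *
T=lambda u,v:(90+u/5,120+v/5)
print("tub",ray("top",303.2,230.8,.12).round(4),ray("scene",242.2,223,.12).round(4))
p=[.4938,.1671,.0967]
def sv(q,x,y,z):
    a=q[1];X=up*np.cos(a)+Y*np.sin(a);return rw(p,.297*up+q[0]*Y+X*x+np.cross(nr,X)*y+nr*z)[0]
obs=[((-.273,0,.031),T(655,488)),((-.11,0,.038),T(617,300)),((-.03,0,.038),T(588,190)),((.017,0,.038),T(576,121))]
g=lambda q:[proj("top",sv(q,*L))[0,0]-o[0] for L,o in obs]
r=least_squares(g,[-.12,0]);q=r.x;print(q,np.degrees(q[1]),r.fun.round(2),[(proj("top",sv(q,*L))[0]-o).round(1).tolist() for L,o in obs])
for n,L in dict(eye=(0,0,.031),grip=(-.057,0,.031),g2=(-.04,0,.031),hoop=(-.175,0,.024)).items():print(n,sv(q,*L).round(4))
X=sv(q,1,0,0)-sv(q,0,0,0);print("yaw",np.degrees(np.arctan2(X[1],X[0])))
from scipy.spatial.transform import Rotation as R
print(R.from_quat(get_obs()["tool_rot"]).as_matrix().round(3))
```

```text
tub [ 0.4402 -0.2173  0.12  ] [ 0.4481 -0.2162  0.12  ]
[-0.12072027 -0.00442404] -0.2534785869380453 [ 0.2  -0.61  0.5  -0.09] [[0.2, -0.9], [-0.6, 0.2], [0.5, 0.8], [-0.1, 0.9]]
eye [0.6497 0.0609 0.2611]
grip [0.6172 0.058  0.2144]
g2 [0.6269 0.0589 0.2283]
hoop [0.5555 0.0526 0.1137]
yaw 5.0985813290710364
[[ 0.922  0.387 -0.   ]
 [ 0.387 -0.922  0.   ]
 [-0.    -0.    -1.   ]]
```

The crop confirms the right-hand sieve: its hoop is about 36 px wide against 25 px for the other. The red tub's rim centre is at about (0.443, -0.216). Next I move to a point above the handle.

```bash
R='{"grip":0,"travel":[2,3.4,0.5],"twist":-1}'
python3 -m jog '[{"grip":0,"travel":[2,3.4,0.5],"twist":-1},{"grip":0,"travel":[2,3.4,0.5],"twist":-1},{"grip":0,"travel":[2,3.4,0.5],"twist":-1},{"grip":0,"travel":[2,3.4,0.5],"twist":-1},{"grip":0,"travel":[2,3.4,0.5],"twist":-1},{"grip":0,"travel":[2,3.4,0.5],"twist":-1},{"grip":0,"travel":[2,3.4,0.5],"twist":-1},{"grip":0,"travel":[2,3.4,0.5],"twist":-1}]' 60
python3 -m jog '[{"grip":0,"travel":[2,3.4,0.5],"twist":-1},{"grip":0,"travel":[2,3.4,0.5],"twist":-1},{"grip":0,"travel":[2,3.4,0.5],"twist":-1},{"grip":0,"travel":[2,3.4,0.5],"twist":-1},{"grip":0,"travel":[2,3.4,0.5],"twist":-1},{"grip":0,"travel":[2,3.4,0.5],"twist":-1},{"grip":0,"travel":[0,0,0],"twist":0},{"grip":0,"travel":[0,0,0],"twist":0}]'
```

```text
time: 2.4
position: [0.4028, -0.3028, 0.285]
tool_rot: [0.992, 0.128, 0.0, 0.0]
ft_force: [0.3, -0.5, 0.2]
grip_width: 0.087
time: 3.2
position: [0.5222, -0.0995, 0.3146]
tool_rot: [0.997, 0.078, -0.0, 0.0]
ft_force: [-0.6, -0.3, -0.1]
grip_width: 0.0873
```

```bash
python3 -m jog '[{"grip":0,"travel":[2,3.2,0.6],"twist":-0.8},{"grip":0,"travel":[2,3.2,0.6],"twist":-0.8},{"grip":0,"travel":[2,3.2,0.6],"twist":-0.8},{"grip":0,"travel":[2,3.1,0.6],"twist":-0.8},{"grip":0,"travel":[2,3.1,0.6],"twist":-0.7},{"grip":0,"travel":[0,0,0],"twist":0},{"grip":0,"travel":[0,0,0],"twist":0}]'
python3 -m jog '[{"grip":0,"travel":[0,0,-2],"twist":0},{"grip":0,"travel":[0,0,-2],"twist":0},{"grip":0,"travel":[0,0,-2],"twist":0},{"grip":0,"travel":[0,0,-2],"twist":0},{"grip":0,"travel":[0,0,-1],"twist":0},{"grip":0,"travel":[0,0,0],"twist":0},{"grip":0,"travel":[0,0,0],"twist":0}]'
python3 - <<'E'
from h import *; import cv2
a=camera("scene")[100:280,280:460];b=camera("top")[100:240,130:290]
r=lambda i,w,h:cv2.resize(i[:,:,::-1],(w,h),interpolation=cv2.INTER_CUBIC)
cv2.imwrite("pics/d1.png",np.hstack([r(a,400,400),r(b,400,350+50)]))
print(get_obs()["position"],get_obs()["q"])
E
```

```text
time: 3.9
position: [0.6218, 0.0568, 0.3439]
tool_rot: [0.999, 0.043, -0.001, 0.0]
ft_force: [-0.2, -0.2, 0.4]
grip_width: 0.0869
time: 4.6
position: [0.6223, 0.0568, 0.2551]
tool_rot: [0.999, 0.042, 0.0, 0.0]
ft_force: [0.1, 0.7, -0.4]
grip_width: 0.0866
[0.62281131 0.05732548 0.25581524] [-8.65946282e-02  5.15359013e-01  1.42090210e+00 -9.29345729e-05
  1.20296163e+00  1.39934200e+00]
```

View pics/d1.png

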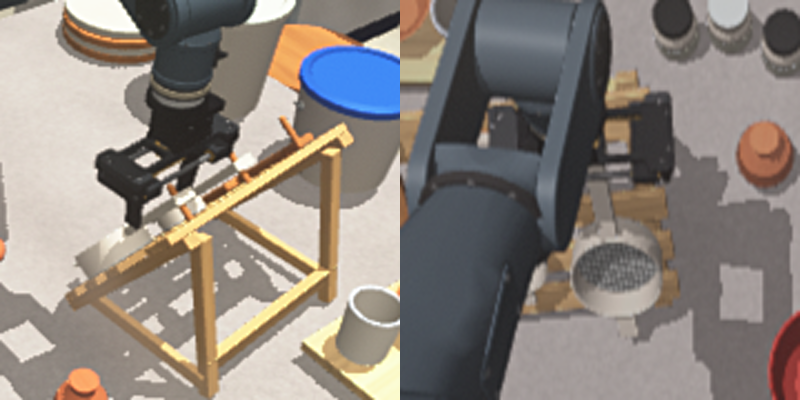

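The near finger at (135,215) stands beside the handle, and the peg sits between the fingers. I'll lower and close.

```bash
python3 -m jog '[{"grip":0,"travel":[0,0,-0.6],"twist":0},{"grip":0,"travel":[0,0,-0.6],"twist":0},{"grip":0,"travel":[0,0,-0.6],"twist":0},{"grip":0,"travel":[0,0,0],"twist":0},{"grip":0,"travel":[0,0,0],"twist":0}]'
python3 -m jog '[{"grip":120,"travel":[0,0,0],"twist":0},{"grip":120,"travel":[0,0,0],"twist":0},{"grip":150,"travel":[0,0,0],"twist":0},{"grip":170,"travel":[0,0,0],"twist":0},{"grip":190,"travel":[0,0,0],"twist":0},{"grip":220,"travel":[0,0,0],"twist":0},{"grip":255,"travel":[0,0,0],"twist":0},{"grip":255,"travel":[0,0,0],"twist":0}]' 20
python3 -m jog '[{"grip":255,"travel":[0,0,0],"twist":0},{"grip":255,"travel":[0,0,0],"twist":0},{"grip":255,"travel":[0,0,0],"twist":0},{"grip":255,"travel":[0,0,0],"twist":0}]' 60
```

```text
time: 5.2
position: [0.622, 0.0579, 0.2361]
tool_rot: [0.999, 0.043, -0.0, -0.0]
ft_force: [-0.4, -0.2, 0.5]
grip_width: 0.0871
time: 6.0
position: [0.622, 0.0592, 0.2366]
tool_rot: [0.999, 0.043, -0.0, -0.002]
ft_force: [0.1, 5.9, 1.7]
grip_width: 0.0312
time: 6.4
position: [0.6221, 0.0585, 0.2367]
tool_rot: [0.999, 0.043, 0.0, -0.001]
ft_force: [-0.8, 4.9, 1.3]
grip_width: 0.0215
```

```bash
python3 -m jog '[{"grip":255,"travel":[-0.6,0.05,0.45],"twist":0},{"grip":255,"travel":[-0.8,0,0.57],"twist":0},{"grip":255,"travel":[-0.8,-0.08,0.57],"twist":0},{"grip":255,"travel":[-0.8,-0.08,0.57],"twist":0}]'
python3 -m jog '[{"grip":255,"travel":[-0.8,-0.08,0.57],"twist":0},{"grip":255,"travel":[-0.8,-0.08,0.57],"twist":0},{"grip":255,"travel":[-0.8,-0.08,0.57],"twist":0},{"grip":255,"travel":[0,0,0],"twist":0}]'
python3 - <<'E'
from h import *; import cv2
a=camera("scene")[80:280,250:450];b=camera("top")[90:250,110:300]
r=lambda i,w,h:cv2.resize(i[:,:,::-1],(w,h),interpolation=cv2.INTER_CUBIC)
cv2.imwrite("pics/d2.png",np.hstack([r(a,400,400),r(b,400,340+60)]))
E
```

```text
time: 6.8
position: [0.591, 0.056, 0.2585]
tool_rot: [0.999, 0.043, -0.0, 0.0]
ft_force: [-0.1, -0.1, -0.9]
grip_width: 0.0217
time: 7.2
position: [0.5673, 0.0542, 0.2764]
tool_rot: [0.999, 0.043, 0.0, 0.0]
ft_force: [0.1, -0.2, -1.5]
grip_width: 0.0215
```

View pics/d2.png

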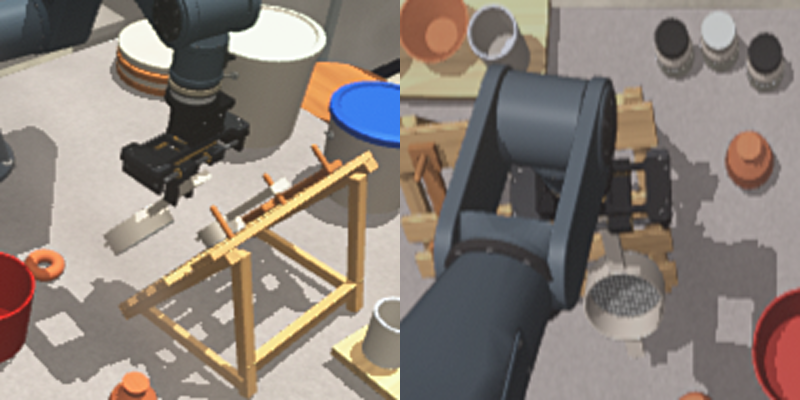

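The sieve is off the peg, held firmly and still at about 55°. The other tools haven't moved. I'll lift it and carry it to a point above the tub.

```bash
python3 -m jog '[{"grip":255,"travel":[-0.3,0,1.5],"twist":0},{"grip":255,"travel":[-0.3,0,2.5],"twist":0},{"grip":255,"travel":[-0.3,0,2.5],"twist":0},{"grip":255,"travel":[-0.3,0,2.5],"twist":0},{"grip":255,"travel":[-0.3,0,2.5],"twist":0},{"grip":255,"travel":[0,-1,1],"twist":0},{"grip":255,"travel":[-0.5,-2,0],"twist":0},{"grip":255,"travel":[-0.8,-2.7,0],"twist":0}]'
python3 -m jog '[{"grip":255,"travel":[-0.8,-2.7,0],"twist":0},{"grip":255,"travel":[-0.8,-2.7,0],"twist":0},{"grip":255,"travel":[-0.8,-2.7,0],"twist":0},{"grip":255,"travel":[-0.8,-2.7,0],"twist":0},{"grip":255,"travel":[-0.8,-2.7,0],"twist":0},{"grip":255,"travel":[-0.8,-2.7,0],"twist":0},{"grip":255,"travel":[-0.8,-2.7,0],"twist":0},{"grip":255,"travel":[-0.5,-1.5,0],"twist":0}]'
python3 -m jog '[{"grip":255,"travel":[0,-0.6,0],"twist":0},{"grip":255,"travel":[0,0,-2],"twist":0},{"grip":255,"travel":[0,0,-2],"twist":0},{"grip":255,"travel":[0,0,0],"twist":0},{"grip":255,"travel":[0,0,0],"twist":0}]'
python3 - <<'E'
from h import *; import cv2
a=camera("scene")[60:290,130:360];b=camera("top")[130:330,200:400]
r=lambda i,w,h:cv2.resize(i[:,:,::-1],(w,h),interpolation=cv2.INTER_CUBIC)
cv2.imwrite("pics/d3.png",np.hstack([r(a,400,400),r(b,400,400)]))
E
```

```text
time: 8.1
position: [0.5405, -0.0032, 0.3997]
tool_rot: [0.999, 0.044, 0.0, 0.0]
ft_force: [0.8, -0.4, -1.8]
grip_width: 0.0217
time: 8.9
position: [0.4783, -0.2091, 0.3992]
tool_rot: [0.999, 0.042, -0.001, -0.0]
ft_force: [0.4, 0.1, -1.7]
grip_width: 0.0216
time: 9.4
position: [0.4794, -0.2121, 0.3602]
tool_rot: [0.999, 0.043, -0.0, -0.0]
ft_force: [-0.5, -0.2, -1.7]
grip_width: 0.0218
```

View pics/d3.png

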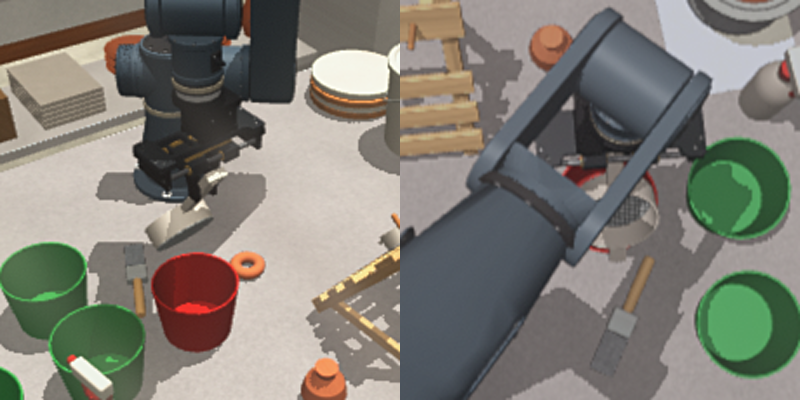

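```bash
python3 - <<'E'
from h import *
print(ray("top",308.3,254,.16), proj("top",[[.356,-.223,.158]]),proj("top",[[.443,-.216,.12]]),proj("scene",[[.443,-.216,.12],[.356,-.223,.158]]))
print("tub",ray("top",302.8,230.4,.12),ray("scene",241.4,222.2,.12))
E
python3 -m jog '[{"grip":255,"travel":[0,0,-1.5],"twist":0},{"grip":255,"travel":[-0.2,0,-1.5],"twist":0},{"grip":255,"travel":[-0.2,0,-1],"twist":0},{"grip":255,"travel":[-0.1,0,-0.8],"twist":0},{"grip":255,"travel":[0,0,0],"twist":0},{"grip":255,"travel":[0,0,0],"twist":0}]'
python3 -m jog '[{"grip":255,"travel":[0,0,-0.3],"twist":0},{"grip":255,"travel":[0,0,0],"twist":0}]' 60
python3 -m jog '[{"grip":255,"travel":[0,0,-0.3],"twist":0},{"grip":255,"travel":[0,0,0],"twist":0}]'
```

```text
[ 0.367455   -0.23021996  0.16      ] [[305.76856228 257.97462736]] [[302.77192895 229.87610897]] [[241.38799863 222.02616086]
 [224.6536254  198.37255772]]
tub [ 0.44139809 -0.21608948  0.12      ] [ 0.44368111 -0.21637086  0.12      ]
time: 10.1
position: [0.4745, -0.2129, 0.3127]
tool_rot: [0.999, 0.043, 0.0, 0.0]
ft_force: [1.2, 0.4, -1.0]
grip_width: 0.0215
time: 10.3
position: [0.4743, -0.2127, 0.3094]
tool_rot: [0.999, 0.043, 0.0, 0.0]
ft_force: [0.2, -0.7, -1.0]
grip_width: 0.0212
time: 10.5
position: [0.474, -0.2126, 0.306]
tool_rot: [0.999, 0.043, -0.0, -0.0]
ft_force: [-0.3, -0.2, -1.8]
grip_width: 0.0219
```

Run:
```python
from h import *; import cv2
a=camera("scene")[130:270,180:320];b=camera("top")[170:290,240:360]
r=lambda i,w,h:cv2.resize(i[:,:,::-1],(w,h),interpolation=cv2.INTER_CUBIC)
cv2.imwrite("pics/d4.png",np.hstack([r(a,400,400),r(b,400,400)]))
```

```text
(no output)
```

View pics/d4.png

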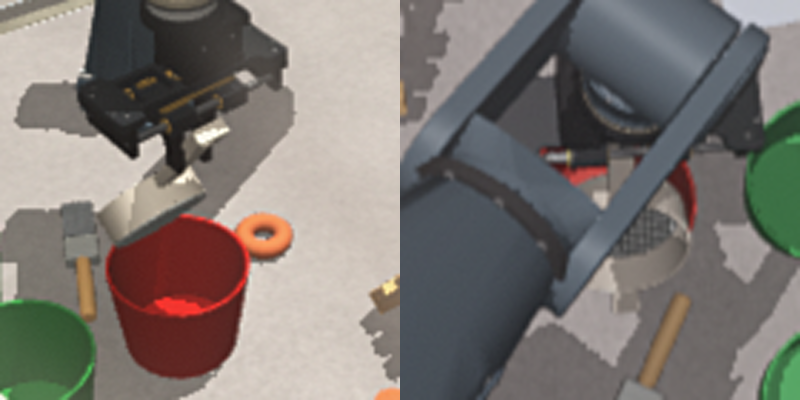

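```bash
python3 - <<'E'
from h import *
for z in(.09,.1,.11):print(ray("top",306.4,262.7,z))
E
python3 -m jog '[{"grip":255,"travel":[0.2,0,-0.3],"twist":0},{"grip":255,"travel":[0,0,0],"twist":0}]'
python3 -m jog '[{"grip":255,"travel":[0.3,0,-0.3],"twist":0},{"grip":255,"travel":[0,0,0],"twist":0}]'
python3 -m jog '[{"grip":255,"travel":[0.4,0,-0.3],"twist":0},{"grip":255,"travel":[0,0,0],"twist":0}]'
```

```text
[ 0.34562459 -0.22890716  0.09      ]
[ 0.34515225 -0.22830995  0.1       ]
[ 0.34467991 -0.22771274  0.11      ]
time: 10.8
position: [0.4762, -0.2126, 0.3029]
tool_rot: [0.999, 0.043, -0.0, -0.0]
ft_force: [-0.1, 0.3, -1.9]
grip_width: 0.0216
time: 11.0
position: [0.4791, -0.2127, 0.2999]
tool_rot: [0.999, 0.043, -0.0, -0.0]
ft_force: [-0.8, -0.4, 0.2]
grip_width: 0.0211
time: 11.2
position: [0.4829, -0.2134, 0.297]
tool_rot: [0.999, 0.043, -0.001, 0.001]
ft_force: [-2.2, -2.1, 0.1]
grip_width: 0.0211
```

Contact is at about TCP z 0.297. I'll ease the grip so the handle can pivot in the pads, and follow the arc down.

```bash
python3 -m jog '[{"grip":255,"travel":[0,0,0],"twist":0},{"grip":255,"travel":[0,0,0],"twist":0},{"grip":255,"travel":[0.3,0.03,-0.4],"twist":0},{"grip":255,"travel":[0,0,0],"twist":0}]' 20
python3 -m jog '[{"grip":255,"travel":[0.4,0.03,-0.4],"twist":0},{"grip":255,"travel":[0.4,0.03,-0.4],"twist":0},{"grip":255,"travel":[0.4,0.03,-0.4],"twist":0},{"grip":255,"travel":[0,0,0],"twist":0}]'
python3 -m jog '[{"grip":255,"travel":[0.4,0.03,-0.4],"twist":0},{"grip":255,"travel":[0.4,0.03,-0.4],"twist":0},{"grip":255,"travel":[0.4,0.03,-0.4],"twist":0},{"grip":255,"travel":[0,0,0],"twist":0}]'
python3 - <<'E'
from h import *; import cv2
a=camera("scene")[130:270,180:320];b=camera("top")[170:290,240:360]
r=lambda i,w,h:cv2.resize(i[:,:,::-1],(w,h),interpolation=cv2.INTER_CUBIC)
cv2.imwrite("pics/d5.png",np.hstack([r(a,400,400),r(b,400,400)]))
E
```

```text
time: 11.6
position: [0.4865, -0.2122, 0.2929]
tool_rot: [0.999, 0.043, 0.0, -0.0]
ft_force: [-1.0, 0.3, -1.3]
grip_width: 0.0217
time: 12.0
position: [0.4985, -0.2112, 0.2804]
tool_rot: [0.999, 0.043, -0.0, -0.0]
ft_force: [-0.1, -0.3, -0.0]
grip_width: 0.0216
time: 12.4
position: [0.5105, -0.2104, 0.2685]
tool_rot: [0.999, 0.043, -0.0, -0.0]
ft_force: [-1.7, -0.3, -1.4]
grip_width: 0.0217
```

View pics/d5.png

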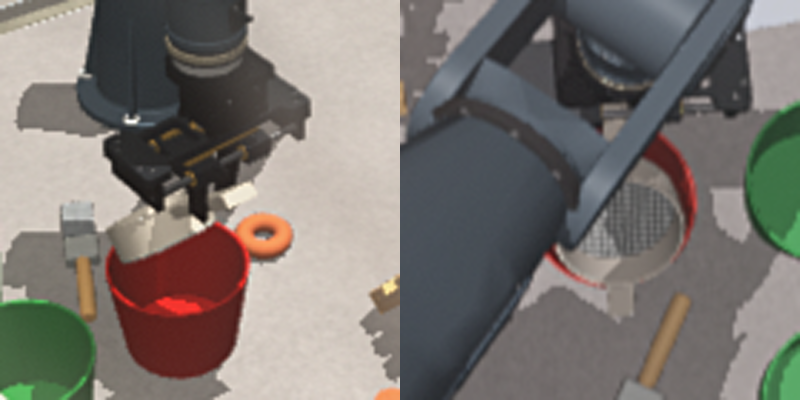

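The sieve is pivoting on the rim as planned, and the tub hasn't moved (left rim edge still at x≈107). I'll continue the arc.

```bash
python3 -m jog '[{"grip":255,"travel":[0.55,0.05,-0.65],"twist":0},{"grip":255,"travel":[0.55,0.05,-0.65],"twist":0},{"grip":255,"travel":[0.5,0.04,-0.72],"twist":0},{"grip":255,"travel":[0.5,0.04,-0.72],"twist":0},{"grip":255,"travel":[0,0,0],"twist":0}]'
python3 -m jog '[{"grip":255,"travel":[0.42,0.04,-0.75],"twist":0},{"grip":255,"travel":[0.42,0.04,-0.75],"twist":0},{"grip":255,"travel":[0.37,0.03,-0.77],"twist":0},{"grip":255,"travel":[0.37,0.03,-0.77],"twist":0},{"grip":255,"travel":[0,0,0],"twist":0}]'
python3 -m jog '[{"grip":255,"travel":[0.3,0.03,-0.84],"twist":0},{"grip":255,"travel":[0.3,0.03,-0.84],"twist":0},{"grip":255,"travel":[0.22,0.02,-0.84],"twist":0},{"grip":255,"travel":[0.22,0.02,-0.84],"twist":0},{"grip":255,"travel":[0,0,0],"twist":0}]'
python3 - <<'E'
from h import *; import cv2
a=camera("scene")[130:270,180:320];b=camera("top")[170:290,240:360]
r=lambda i,w,h:cv2.resize(i[:,:,::-1],(w,h),interpolation=cv2.INTER_CUBIC)
cv2.imwrite("pics/d6.png",np.hstack([r(a,400,400),r(b,400,400)]))
E
```

```text
time: 13.0
position: [0.5315, -0.2085, 0.2404]
tool_rot: [0.999, 0.043, -0.001, -0.0]
ft_force: [-0.7, -0.2, -0.7]
grip_width: 0.0221
time: 13.5
position: [0.5469, -0.2071, 0.21]
tool_rot: [0.999, 0.043, -0.001, -0.001]
ft_force: [0.4, 0.1, -0.6]
grip_width: 0.0216
time: 14.0
position: [0.557, -0.206, 0.1763]
tool_rot: [0.999, 0.043, -0.001, -0.001]
ft_force: [0.3, 0.8, -0.2]
grip_width: 0.0218
```

View pics/d6.png

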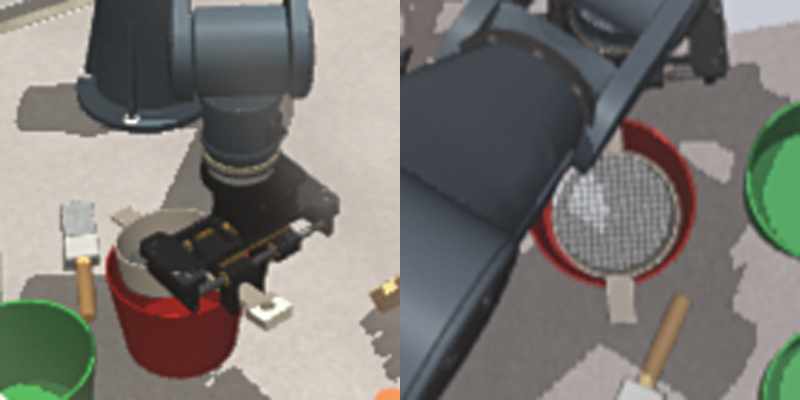

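Nearly level now. The hoop sits in the mouth, a few mm towards the lug side. I'll finish lowering while shifting +x to centre it.

```bash
python3 -m jog '[{"grip":255,"travel":[0.25,0.02,-0.85],"twist":0},{"grip":255,"travel":[0.25,0.02,-0.85],"twist":0},{"grip":255,"travel":[0.25,0.02,-0.8],"twist":0},{"grip":255,"travel":[0.2,0.02,-0.4],"twist":0},{"grip":255,"travel":[0,0,0],"twist":0}]'
python3 -m jog '[{"grip":255,"travel":[0.15,0.01,-0.2],"twist":0},{"grip":255,"travel":[0,0,0],"twist":0}]'
python3 -m jog '[{"grip":255,"travel":[0.15,0.01,-0.2],"twist":0},{"grip":255,"travel":[0,0,0],"twist":0}]'
```

```text
time: 14.6
position: [0.5667, -0.2053, 0.1478]
tool_rot: [0.999, 0.043, -0.001, -0.0]
ft_force: [-0.7, -0.3, -0.3]
grip_width: 0.0216
time: 14.8
position: [0.5687, -0.2055, 0.1469]
tool_rot: [0.999, 0.043, 0.0, 0.0]
ft_force: [-0.2, 0.3, -0.1]
grip_width: 0.0218
time: 15.0
position: [0.5702, -0.2054, 0.1449]
tool_rot: [0.999, 0.043, 0.0, 0.0]
ft_force: [0.4, 0.4, -0.4]
grip_width: 0.0218
```

```bash
python3 -m jog '[{"grip":255,"travel":[0,0,-0.2],"twist":0},{"grip":255,"travel":[0,0,0],"twist":0},{"grip":255,"travel":[0,0,0],"twist":0}]'
python3 -m jog '[{"grip":255,"travel":[0,0,-0.15],"twist":0},{"grip":255,"travel":[0,0,0],"twist":0},{"grip":255,"travel":[0,0,0],"twist":0}]'
python3 -m jog '[{"grip":255,"travel":[0,0,-0.15],"twist":0},{"grip":255,"travel":[0,0,0],"twist":0},{"grip":255,"travel":[0,0,0],"twist":0}]'
python3 - <<'E'
from h import *; import cv2
a=camera("scene")[150:270,190:310];b=camera("top")[170:290,240:360]
r=lambda i,w,h:cv2.resize(i[:,:,::-1],(w,h),interpolation=cv2.INTER_CUBIC)
cv2.imwrite("pics/d7.png",np.hstack([r(a,400,400),r(b,400,400)]))
E
```

```text
time: 15.3
position: [0.5703, -0.2055, 0.143]
tool_rot: [0.999, 0.043, 0.001, 0.0]
ft_force: [-0.2, 0.5, 0.4]
grip_width: 0.0217
time: 15.6
position: [0.5701, -0.2055, 0.1414]
tool_rot: [0.999, 0.043, 0.0, 0.0]
ft_force: [0.4, 0.1, 0.3]
grip_width: 0.0219
time: 15.9
position: [0.5699, -0.2054, 0.1398]
tool_rot: [0.999, 0.043, 0.0, 0.0]
ft_force: [0.3, 0.2, -0.2]
grip_width: 0.022
```

View pics/d7.png

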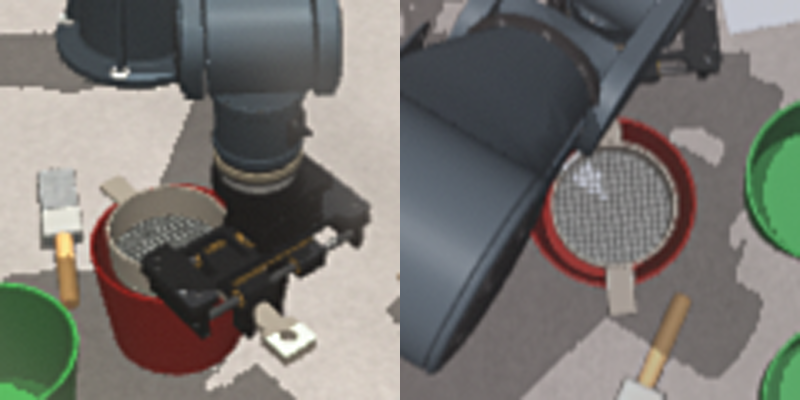

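```bash
for i in 1; do python3 -m jog '[{"grip":255,"travel":[0,0,-0.15],"twist":0},{"grip":255,"travel":[0,0,0],"twist":0},{"grip":255,"travel":[0,0,0],"twist":0}]'; done
python3 -m jog '[{"grip":255,"travel":[0,0,-0.15],"twist":0},{"grip":255,"travel":[0,0,0],"twist":0},{"grip":255,"travel":[0,0,0],"twist":0}]'
python3 - <<'E'
from h import *
o=get_obs();print(o["ft_force"],o["moment"],o["position"])
# edge of handle/eye & lug height check skipped; hoop centre from top picture
print("hoop",ray("top",240+(212+.5)/3.333-.5,170+(207+.5)/3.333-.5,.136))
E
```

```text
time: 16.3
position: [0.5698, -0.2053, 0.1383]
tool_rot: [0.999, 0.043, -0.0, -0.0]
ft_force: [0.4, 0.2, -0.5]
grip_width: 0.0222
time: 16.6
position: [0.5699, -0.2054, 0.1372]
tool_rot: [0.999, 0.043, 0.0, 0.0]
ft_force: [-0.0, 0.5, 3.3]
grip_width: 0.0217
[-0.01421237  0.46979316  3.27218284] [0.0462242  0.22720118 0.03664735] [ 0.56988808 -0.20542358  0.13719156]
hoop [ 0.4352713  -0.21665877  0.136     ]
```

The handle is now on the rim (Fz +3.3 N). The hoop centre is about 7 mm from the tub centre, against 22 mm allowed. I'll release and retreat upwards.

```bash
python3 -m jog '[{"grip":255,"travel":[0,0,0.1],"twist":0},{"grip":255,"travel":[0,0,0],"twist":0},{"grip":170,"travel":[0,0,0],"twist":0},{"grip":150,"travel":[0,0,0],"twist":0},{"grip":120,"travel":[0,0,0],"twist":0},{"grip":80,"travel":[0,0,0],"twist":0},{"grip":60,"travel":[0,0,0],"twist":0},{"grip":60,"travel":[0,0,0],"twist":0}]' 5
python3 -m jog '[{"grip":60,"travel":[0,0,1],"twist":0},{"grip":60,"travel":[0,0,2],"twist":0},{"grip":60,"travel":[0,0,3],"twist":0},{"grip":60,"travel":[0,0,3],"twist":0},{"grip":60,"travel":[0,0,3],"twist":0},{"grip":60,"travel":[0,0,3],"twist":0},{"grip":60,"travel":[0,0,3],"twist":0},{"grip":60,"travel":[0,0,2],"twist":0}]'
python3 -m jog '[{"grip":60,"travel":[1,3,1],"twist":0},{"grip":60,"travel":[1,3,1],"twist":0},{"grip":60,"travel":[1,3,0],"twist":0},{"grip":60,"travel":[1,3,0],"twist":0},{"grip":60,"travel":[1,3,0],"twist":0},{"grip":60,"travel":[1,3,0],"twist":0},{"grip":60,"travel":[0,0,0],"twist":0},{"grip":60,"travel":[0,0,0],"twist":0}]'
python3 - <<'E'
from h import *; import cv2
A=camera("scene");B=camera("top")
cv2.imwrite("pics/sceneF.png",A[:,:,::-1]);cv2.imwrite("pics/topF.png",B[:,:,::-1])
r=lambda i:cv2.resize(i[:,:,::-1],(400,400),interpolation=cv2.INTER_CUBIC)
cv2.imwrite("pics/d8.png",np.vstack([np.hstack([r(A[170:270,200:300]),r(B[170:270,250:350])]),cv2.resize(np.hstack([A[120:270,60:460],B[80:230,90:490]])[:,:,::-1],(800,150))]))
E
```

```text
time: 17.4
position: [0.5698, -0.2053, 0.1378]
tool_rot: [0.999, 0.043, -0.0, -0.0]
ft_force: [-0.8, -0.7, -0.4]
grip_width: 0.0598
time: 18.2
position: [0.5704, -0.2056, 0.3414]
tool_rot: [0.999, 0.043, 0.002, 0.001]
ft_force: [0.5, 0.1, 0.6]
grip_width: 0.0666
time: 19.0
position: [0.6297, -0.0248, 0.3584]
tool_rot: [0.999, 0.044, 0.0, 0.0]
ft_force: [-0.3, 0.2, 0.4]
grip_width: 0.0661
```

The view limit is reached, so I'll check numerically.

Run:
```python
from h import *; import cv2
for n in("top","scene"):
    im=cv2.imread(f"pics/{n}F.png");i0=cv2.imread(f"pics/{n}0.png")
    for nm,I in(("0",i0),("F",im)):
        J=I.astype(int);B,G,R=J[...,0],J[...,1],J[...,2]
        m=((R>60)&(R>2.0*G)&(R>2.0*B)).astype(np.uint8)
        w=m[195:290,200:350] if n=="scene" else m[195:270,265:345]
        ys,xs=np.nonzero(w);ox=200 if n=="scene" else 265
        print(n,nm,"tub bbox",xs.min()+ox,xs.max()+ox,ys.min()+195,ys.max()+195)
    for t in("tub_rim","sieve","small_sieve","paddle","vase","ring","brush","spray"):
        print(n,t,[([round(v,3) for v in d["at"]],round(d["p"],2)) for d in search_frame(t,n)[:3]])
# model overlay vs grey mask in top: white-ish & low saturation pixels near tub
im=cv2.imread("pics/topF.png");hsv=cv2.cvtColor(im,cv2.COLOR_BGR2HSV)
m=((hsv[...,1]<70)).astype(np.uint8)
# within tub mouth: non-red pixels => hoop disc
c=proj("top",[[.4425,-.216,.12]])[0];yy,xx=np.mgrid[:420,:560]
ins=(np.hypot(xx-c[0],yy-c[1])<25)&(m>0)
k,l,st,ce=cv2.connectedComponentsWithStats(ins.astype(np.uint8));i=1+np.argmax(st[1:,4]);print(c,st[i],ce[i])
# row profile of widths
for v in range(int(c[1])-30,int(c[1])+38,3):
    row=hsv[v,270:340];print(v,"".join("r" if (s>120 and (h<12 or h>168)) else ("w" if s<70 and val>150 else ".") for h,s,val in row))
```

```text
top 0 tub bbox 278 328 205 255
top F tub bbox 278 328 206 255
top tub_rim [([0.259, -0.445, 0.014], 0.95), ([0.488, -0.661, 0.047], 0.9), ([0.447, -0.197, 0.085], 0.69)]
top sieve [([0.446, -0.214, 0.1], 0.56)]
top small_sieve [([0.701, -0.124, 0.064], 0.72)]
top paddle [([0.605, 0.298, 0.208], 0.81), ([0.446, -0.213, 0.098], 0.59)]
top vase [([0.698, -0.123, 0.065], 0.74)]
top ring [([0.36, -0.049, 0.024], 0.69), ([0.447, -0.214, 0.096], 0.37)]
top brush [([0.248, -0.236, 0.019], 0.58), ([0.361, -0.05, 0.021], 0.54), ([0.447, -0.214, 0.1], 0.42)]
top spray [([0.445, -0.215, 0.1], 0.48)]
scene 0 tub bbox 217 267 205 261
scene F tub bbox 217 266 206 261
scene tub_rim [([0.218, -0.431, 0.076], 0.67), ([0.489, -0.247, 0.078], 0.58), ([0.425, -0.402, 0.072], 0.55)]
scene sieve [([0.443, -0.217, 0.123], 0.84)]
scene small_sieve [([0.584, 0.167, 0.158], 0.68), ([0.487, -0.248, 0.079], 0.24)]
scene paddle [([0.599, 0.29, 0.187], 0.74), ([0.489, -0.246, 0.08], 0.32)]
scene vase [([0.723, -0.14, 0.065], 0.78)]
scene ring [([0.373, -0.048, 0.026], 0.57)]
scene brush [([0.263, -0.245, 0.02], 0.
[... 1187 characters left out ...]
wwwwww...rrr........wwwww
242 wwwww......rr..rrr..........wwwwwwwwwwwww.w.wwwwww...rrr........wwwwww
245 wwwww.......rrr.rrrrr...........wwwwwwwwwwwwwww....rrr.........wwwwwww
248 wwww............rr.rrrrr.....w.wwwwwwwwwwww....rrrrr.........wwwwwwwww
251 www................rrr.rrrrrrrr.wwwwwwww...rrrrr...........wwwwwwwwwww
254 www.......................rrrrr.wwwwwwww.rr.............wwwwwwwwwwwwww
257 ww..............................wwwwwwww.........w.wwwwwwwwwwwwwwwwwww
260 w...............................wwwwwwwww........ww.......wwwwwwwwwwww
263 w................................wwwwwwww................wwwwwwwwwwwww
266 www.................................wwwww...wwwww.......wwwwwwwwwwwwww
```

```bash
python3 -m jog '[{"grip":60,"travel":[-2,-3,3],"twist":0},{"grip":60,"travel":[-2,-3,3],"twist":0},{"grip":60,"travel":[-2,-3,3],"twist":0},{"grip":60,"travel":[-2,-3,3],"twist":0},{"grip":60,"travel":[0,0,0],"twist":0},{"grip":60,"travel":[0,0,0],"twist":0}]'
python3 - <<'E'
from h import *; import cv2
i0=cv2.imread("pics/scene0.png").astype(int);I=camera("scene")[:,:,::-1].astype(int)
camera("top")
for n in("scene","top"):
    print(n,[(d["at"],d["p"]) for d in search_frame("small_sieve",n)[:2]])
pts={"small eye":.3*up+.03*nr,"small handle":.25*up+.03*nr,"small hoop":.15*up+.03*nr,"paddle":.18*up+.12*Y+.014*nr}
d=np.abs(I-i0).max(2)
for k,L in pts.items():
    u,v=proj("scene",rw([.4938,.1671,.0967],L))[0].round().astype(int);print(k,u,v,np.median(d[v-5:v+6,u-5:u+6]),d[v-5:v+6,u-5:u+6].mean().round(1))
# sieve ends: level check, predicted pixels on level pose vs whitish
h=np.array([np.cos(.089),np.sin(.089),0])
P=np.array([.439,-.216,.12])
for nm,x,z in(("lug end",-.098,.007),("handle end",.192,.014)):print(nm,proj("scene",P+h*x+[0,0,z]).round(1))
m=((d>30)).astype(np.uint8)
ys,xs=np.nonzero(m[195:275,205:330]);print("new-object bbox",xs.min()+205,xs.max()+205,ys.min()+195,ys.max()+195)
hsv=cv2.cvtColor(I.astype(np.uint8),cv2.COLOR_BGR2HSV)
for v in range(200,272,3):print(v,"".join("#" if q else "." for q in m[v,205:300]))
E
```

```text
time: 20.5
position: [0.5497, -0.1458, 0.4786]
tool_rot: [0.999, 0.042, 0.001, 0.0]
ft_force: [-0.1, 0.8, -1.2]
grip_width: 0.0667
scene [([0.5816, 0.1667, 0.158], 0.6)]
top [([0.5695, 0.1726, 0.1495], 0.83), ([0.4473, -0.2181, 0.1004], 0.42)]
small eye 387 174 10.0 9.6
small handle 377 180 10.0 9.9
small hoop 359 191 45.0 56.9
paddle 390 178 10.0 9.9
lug end [[222.6 203.3]]
handle end [[280.7 254.4]]
new-object bbox 205 329 195 274
200 #############..................................................................................
203 ...................###.......................#####.............................................
206 ...............##########....###############.###...............................................
209 ...................###############################.............................................
212 .................####################################..........................................
215 ..............########################################.........................................
218 ............####.######################################....
[... 1036 characters left out ...]

251 .......##......................................................#.#########.####................
254 .......##.......................................................###.#######.####...............
257 ......##...........................................................##########..................
260 .....##.........................................##....................##.......................
263 ...##..........................................#######.........................................
266 ##..........................................############.......................................
269 .....................................#######################...................................
```

```bash
python3 -c "from rig import *; print(hand_in())"
```

```text
the job is handed in; nothing more can be done
None
```

I lifted the larger sieve off its peg, pivoted it down over the far edge of the red tub and let go. It appears to be resting level in the mouth. I handed the job in at about 20.6 s; no verdict is reported.

**What the last checks showed**
- **Centring:** before release I measured the hoop centre about 7 mm from the tub centre. The detector afterwards put it within about 4 mm. The limit is 22 mm.
- **Level:** the lug and handle ends appear within about 3 px of where a level sieve on the rim should show in the scene image. Both cross the rim.
- **Tub:** its outline moved by at most 1 px in both pictures.
- **Other things:** the small sieve's position from the top camera matches its start within about 2 mm. The ring and paddle match their starts. The spray, brush and vase, checked in the scene camera only, do too.
- **Release:** the robot is clear of everything, and the force at the wrist after letting go was near zero.

**What failed or disagreed**
- The 12-picture viewing limit was reached before the final picture, so the state after release was checked by numbers only.
- In the scene camera the small sieve's detection was about 25 mm lower than at the start. The picture there had changed at the small hoop, though not at its eye or handle. I put this down to the larger sieve no longer hiding the hoop.
- At 19 s the top camera took the vase for the small sieve. It also placed the vase about 25 mm from its scene position, with no top-camera reading from the start to compare.

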